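# Close the pump cover in star order and put the spare hardware away

### The arm

A 6-joint arm with a two-finger parallel gripper is mounted at the origin on a cart in front of the work surface, level with it; the furniture and walls round the work are solid. World frame = base frame: x ahead of the robot, y to its left, z up, the work surface at z = 0. Lengths are in m, angles in rad, forces in N, time in s.
With the tool pointing down it reaches from about 0.4 to 0.925 m from the base axis. Payload 12.5 kg.
Tool frame: the origin (TCP) lies between the finger pads; the fingertips stand 22 mm ahead of it and the grasp point (between the pads) lies 3 mm ahead of it (nose_length is the distance from the TCP to the fingertips, in m); z points along the fingers, y is the line along which they close (so a half turn about z gives the same grasp; the last joint's range is limited). The gripper opens to 95 mm and grips with 3 to 60 N. Pads are 20 mm wide; open, the fingers measure 119 mm over their backs; the gripper's body (75 mm by 180 mm) begins 59 mm behind the grasp point.
Start: joints at [1.058, 0.491, 1.559, -0, 1.092, -0.106], TCP at [0.247, 0.574, 0.237] pointing down, gripper open.
Joint ranges: [-3.1, 3.1], [-0.84, 2.19], [0.05, 2.79], [-1.13, 4.28], [0.06, 2.93], [-2.69, 2.69]. Speed limits (rad/s): [2.22, 2.22, 2.79, 3.14, 3.14, 3.14].

### API

Orientations are given as a 3x3 rotation matrix whose columns are the frame's x, y, z axes.
In Python, from cell import * gives the robot as it stands.
- The arm moves only by the tool arm_command, never from a script. Its argument "deltas" is text: rows parted by semicolons, each of 5 numbers parted by spaces: the opening, from 0 (shut) to 1 (fully open), then the shift along the tool's x, y, z in m, then the turn about the tool's z in units of 5 degrees (1.0 is 5 degrees). In form: hand dx dy dz spin; .... A call has 1 to 10 rows; each row is the pose to reach, as a shift and turn from the pose commanded when the call began, along the tool's axes at that moment; what a row does not reach only later rows make up. A row lasts 1/8 s, in which the tool goes at most 62.5 mm and 10.7 degrees, less where a joint would pass 70% of its speed; a pose out of reach is approached as far as the arm can. A call with a gripper value outside its range is refused whole. The fingers move at their own pace and stop on an object; "force" is the grip in N (left out, the last holds). Time passes only in rows, so rows that repeat a pose let the fingers close. It gives the time, the measured TCP pose, the force, the opening and the grip force at its end, in the units of the state.
- get_obs(): the state, without advancing time (a new reading comes with each control period).
- read_camera(name): name is "scene" or "top"; returns a dict with "image" (400x640x3 uint8, red, green, blue), "range_z" (400x640 float32, m along the optical axis (not along the pixel's ray), 0 where there is no reading), "fx", "fy", "cx", "cy" (pixels), "extrinsics" (4x4, takes a point from camera to world coordinates). Camera axes: x right, y down, z forward; pixel columns grow to the right and rows downward; lengths in m; the calibration is good to about 2 mm. A picture is of the moment at which its call begins.
- hand_in(): hands the job in; it is judged then, once.
The state is a dict: "time": time; "joint_positions": joint angles; "qvel": joint speeds; "joint_torque": joint torques, N m; "tcp_pos": TCP position; "orientation": TCP orientation; "ft_force": force on the tool from outside, world axes, zero at the start; "torque": the same for the moment, N m; "grip_width": opening from 0.0 (shut) to 1.0 (fully open); "finger_force": force on a finger pad.
Only numpy, scipy, OpenCV 4.12 (cv2) and the standard library are available. Lean on these libraries where they do the work, as an engineer would, in place of code of your own. Each camera call takes 0.05 s, during which the arm holds its last target. There are 200 camera calls.

### The job

Close up the pump: tighten the four nuts of its cover clockwise in star order, each diagonal pair one after the other, in two rounds (each has about a third of a turn to go to its stop) - all four about half way first, then all four fully home - so that the cover goes down level. Also put the left-over loose nuts into the round dish and the left-over bolts into the parts bin, and leave the bearing and the other tools where they are.

Things in the scene. Friction and masses are not known exactly. Their poses are not given: they have to be found in the camera images.
- cover_centre (a point): Centre of the top face of the pump's cover: bright square plate 136 x 136 x 12 mm with a hub (48 mm wide, 12 mm high), on a grey housing fixed to the bench; top face 48 mm over the bench when loose, 43 mm when seated. Pump yaw is within 0.4 rad of square to the robot. z: normal of the cover. Springs press it up against the four nuts, so it leans if they are uneven.
- cover_nut_a_mid (a point): Centre of hexagonal steel cover nut A: 32 mm across flats, 20 mm high, upright axis, near left corner (-x +y of the pump); opposite nut C, 96 mm from its neighbours. Turns with the nut: x axis is the normal of a flat, z is up. Its collar below, 25 mm wide, presses on the cover, so 12 mm beneath it is free over the cover plate for fingertips.
- cover_nut_a (a joint): Turn of cover nut A in rad: grows clockwise seen from above (tightening), starts at 0 to 0.2, stops hard at 2.0 = home; the nut sinks 2.5 mm per rad. Stays where it is left; turning takes about 0.1 N m. Half way = 1.0.
- cover_nut_b_mid (a point): Centre of hexagonal steel cover nut B: 32 mm across flats, 20 mm high, upright axis, near right corner (-x -y of the pump); opposite nut D, 96 mm from its neighbours. Turns with the nut: x axis is the normal of a flat, z is up. Its collar below, 25 mm wide, presses on the cover, so 12 mm beneath it is free over the cover plate for fingertips.
- cover_nut_b (a joint): Turn of cover nut B in rad: grows clockwise seen from above (tightening), starts at 0 to 0.2, stops hard at 2.0 = home; the nut sinks 2.5 mm per rad. Stays where it is left; turning takes about 0.1 N m. Half way = 1.0.
- cover_nut_c_mid (a point): Centre of hexagonal steel cover nut C: 32 mm across flats, 20 mm high, upright axis, far right corner (+x -y of the pump); opposite nut A, 96 mm from its neighbours. Turns with the nut: x axis is the normal of a flat, z is up. Its collar below, 25 mm wide, presses on the cover, so 12 mm beneath it is free over the cover plate for fingertips.
- cover_nut_c (a joint): Turn of cover nut C in rad: grows clockwise seen from above (tightening), starts at 0 to 0.2, stops hard at 2.0 = home; the nut sinks 2.5 mm per rad. Stays where it is left; turning takes about 0.1 N m. Half way = 1.0.
- cover_nut_d_mid (a point): Centre of hexagonal steel cover nut D: 32 mm across flats, 20 mm high, upright axis, far left corner (+x +y of the pump); opposite nut B, 96 mm from its neighbours. Turns with the nut: x axis is the normal of a flat, z is up. Its collar below, 25 mm wide, presses on the cover, so 12 mm beneath it is free over the cover plate for fingertips.
- cover_nut_d (a joint): Turn of cover nut D in rad: grows clockwise seen from above (tightening), starts at 0 to 0.2, stops hard at 2.0 = home; the nut sinks 2.5 mm per rad. Stays where it is left; turning takes about 0.1 N m. Half way = 1.0.
- parts_bin: Blue open parts bin 166 (x) x 106 (y) x 75 mm, fixed; origin under its centre on the bench, inner floor 2 mm up, walls 2 mm; its -x end, toward the robot, is only 36 mm high. For the bolts.
- dish_floor (a point): Centre of the inner floor (4 mm over the bench) of a fixed round steel parts dish, 124 mm across at the rim, 30 mm high, wall 3 mm, inside about 104 mm across at the floor. For the loose nuts. Dish and bin stand left of the pump; which is nearer the pump varies.
- spare_nut_0_mid (a point): Centre (half-way up) of a loose left-over hex nut, 24 mm across flats, 27 mm across corners, 12 mm high, about 32 g, lying flat on the bench left of the pump at the start; x axis is the normal of a flat, z is up. May be absent (None).
- spare_nut_1_mid (a point): Centre (half-way up) of a loose left-over hex nut, 24 mm across flats, 27 mm across corners, 12 mm high, about 32 g, lying flat on the bench left of the pump at the start; x axis is the normal of a flat, z is up. May be absent (None).
- spare_nut_2_mid (a point): Centre (half-way up) of a loose left-over hex nut, 24 mm across flats, 27 mm across corners, 12 mm high, about 32 g, lying flat on the bench left of the pump at the start; x axis is the normal of a flat, z is up. May be absent (None).
- spare_bolt_0_mid (a point): Middle of a loose left-over hex bolt lying on the bench left of the pump, 58 mm long, about 66 g; its y axis runs along the shaft toward the head: the shaft, 12 mm thick, reaches from -29 to +20 mm, the head, 22 mm wide and 20 mm high, from +20 to +29 mm. The point is 9 mm over the surface it lies on. May be absent (None).
- spare_bolt_1_mid (a point): Middle of a loose left-over hex bolt lying on the bench left of the pump, 58 mm long, about 66 g; its y axis runs along the shaft toward the head: the shaft, 12 mm thick, reaches from -29 to +20 mm, the head, 22 mm wide and 20 mm high, from +20 to +29 mm. The point is 9 mm over the surface it lies on. May be absent (None).
- bearing_mid (a point): Bystander: ball bearing ring, 52 mm across, 15 mm high, lying among the loose nuts and bolts; point half-way up. Leave it where it is.
- tape_measure: Bystander: yellow tape measure 37 x 78 x 62 mm standing in front of the pump; origin under its centre. Leave it where it is.
- pliers: Bystander: pliers with blue handles, 68 x 189 x 14 mm, lying behind the pump; origin under the centre. Leave them where they are.

How it is judged:
On the way, in this order (a step that is already met when the one before it is completed fails the run):
1. first round, first pair: two diagonally opposite nuts past 0.6 rad while the other two are still under 0.45 (((value of joint each of cover_nut_a, cover_nut_c above 0.6 rad and value of joint each of cover_nut_b, cover_nut_d below 0.45 rad) or (value of joint each of cover_nut_b, cover_nut_d above 0.6 rad and value of joint each of cover_nut_a, cover_nut_c below 0.45 rad))), for 0.2 s.
2. first round done: all four nuts between 0.6 and 1.6 rad (value of joint cover_nut_a between 0.6 and 1.6 rad and value of joint cover_nut_b between 0.6 and 1.6 rad and value of joint cover_nut_c between 0.6 and 1.6 rad and value of joint cover_nut_d between 0.6 and 1.6 rad), for 0.2 s.
3. second round, first pair: two diagonally opposite nuts home (over 1.85 rad) while the other two are still under 1.6 (((value of joint each of cover_nut_a, cover_nut_c above 1.85 rad and value of joint each of cover_nut_b, cover_nut_d below 1.6 rad) or (value of joint each of cover_nut_b, cover_nut_d above 1.85 rad and value of joint each of cover_nut_a, cover_nut_c below 1.6 rad))), for 0.2 s.
4. second round done: all four nuts home (over 1.85 rad) (value of joint each of cover_nut_a, cover_nut_b, cover_nut_c, cover_nut_d above 1.85 rad), for 0.2 s.
At the end, for the whole second after the job is handed in: All four cover nuts are home (over 1.85 of 2.0 rad) and the cover is level within 0.012 rad; every loose nut's centre is within 56 mm of the dish's centre and under 45 mm high; every loose bolt's middle is inside the parts bin's walls and less than 55 mm over its underside; all at rest (all of step 4 and angle between cover_centre's own z axis and vertical below 0.012 rad and horizontal distance between each of spare_nut_0_mid, spare_nut_1_mid, spare_nut_2_mid and dish_floor below 0.056 m and height (world z) of each of spare_nut_0_mid, spare_nut_1_mid, spare_nut_2_mid below 0.045 m and x of spare_bolt_0_mid in the frame of parts_bin between -0.078 and 0.078 m and y of spare_bolt_0_mid in the frame of parts_bin between -0.048 and 0.048 m and z of each of spare_bolt_0_mid, spare_bolt_1_mid in the frame of parts_bin below 0.055 m and x of spare_bolt_1_mid in the frame of parts_bin between -0.078 and 0.078 m and y of spare_bolt_1_mid in the frame of parts_bin between -0.048 and 0.048 m and linear speed of each of spare_nut_0, spare_nut_1, spare_nut_2, spare_bolt_0, spare_bolt_1 below 0.03 m/s); the robot touches nothing.
It fails at once if the cover leans more than 0.030 rad (one nut run home by itself) (angle between cover_centre's own z axis and vertical above 0.03 rad).
It fails at once if the bearing is moved more than 40 mm (distance of bearing_mid from where it was at the start of the episode above 0.04 m).
It fails at once if the tape measure is moved more than 40 mm (distance of tape_measure from where it was at the start of the episode above 0.04 m).
It fails at once if the pliers is moved more than 40 mm (distance of pliers from where it was at the start of the episode above 0.04 m).
Of spare_nut_0, spare_nut_1, spare_nut_2, spare_bolt_0, spare_bolt_1 only 3 to 5 are there at a start; the rules pass over those that are not, and their reading is None.
At some moment in a run one of spare_nut_0, spare_nut_1, spare_nut_2 may be knocked a few centimetres aside while the robot is not near it.
Once in a run the grip may slacken for a moment while it holds something.
It also fails if it takes over 192 s, if anything falls off the work surface, if the arm or the gripper's body presses on something with over 40 N, if the wrist force passes 120 N, or if a joint passes its speed limit or range.

## Working session

There is one attempt and no reset: what is moved stays moved. The work goes in short steps, Python scripts to look and compute and a tool call to move; the robot and the scene stay as the last step left them, time stands still between calls to the robot, and variables do not carry over. Pictures are saved under pics/ and viewed, at most 14 in all, crops included, and the job is handed in when it is done.

Besides the shell and the picture viewer there is one more tool, called after "Call:" by a JSON object that holds its "method" and its "body", one argument or row to a line. arm_command: Moves the arm, as the interface text tells. Its arguments: {"type":"object","properties":{"deltas":{"type":"string"},"force":{"type":"number"}},"required":["deltas"]}

```bash
ls; mkdir -p pics; cat > h.py <<'E'
from cell import *
import numpy as np, cv2
def cam(n):
    c=read_camera(n); d=c["range_z"]; v,u=np.mgrid[0:400,0:640]
    P=np.stack([(u-c["cx"])/c["fx"]*d,(v-c["cy"])/c["fy"]*d,d],-1)
    E=np.array(c["extrinsics"]); c["P"]=P@E[:3,:3].T+E[:3,3]; c["P"][d==0]=np.nan
    return c
def save(n,img): cv2.imwrite("pics/"+n+".png",img[...,::-1])
E
python3 - <<'E'
from h import *
for n in("top","scene"):
    c=cam(n); save(n+"0",c["image"]); print(n,c["fx"],c["cx"],c["cy"],np.round(c["extrinsics"],3).tolist())
    np.savez(n+"0.npz",**{k:c[k] for k in("image","P","range_z")})
o=get_obs(); print({k:np.round(v,3).tolist() for k,v in o.items()})
E
```

```text
pics
top 508.1475583302317 314.52171368826265 198.0561070890331 [[-0.024, -0.999, 0.047, 0.515], [-1.0, 0.024, 0.006, 0.206], [-0.007, -0.047, -0.999, 1.122], [0.0, 0.0, 0.0, 1.0]]
scene 466.6089992180363 322.8555891996472 204.51685501486043 [[0.809, -0.4, 0.429, 0.072], [-0.587, -0.549, 0.595, -0.496], [-0.002, -0.733, -0.68, 0.843], [0.0, 0.0, 0.0, 1.0]]
{'time': 0.1, 'joint_positions': [1.058, 0.491, 1.559, 0.0, 1.092, -0.106], 'qvel': [0.0, -0.001, -0.0, 0.001, 0.001, -0.001], 'joint_torque': [0.003, -61.363, -25.861, 0.069, 0.047, -0.0], 'tcp_pos': [0.247, 0.574, 0.236], 'orientation': [[-0.918, 0.396, -0.0], [0.396, 0.918, -0.001], [0.0, -0.001, -1.0]], 'ft_force': [0.137, 0.262, 0.106], 'torque': [0.031, -0.001, 0.029], 'finger_force': 0.0, 'grip_width': 1.002}
```

View pics/top0.png

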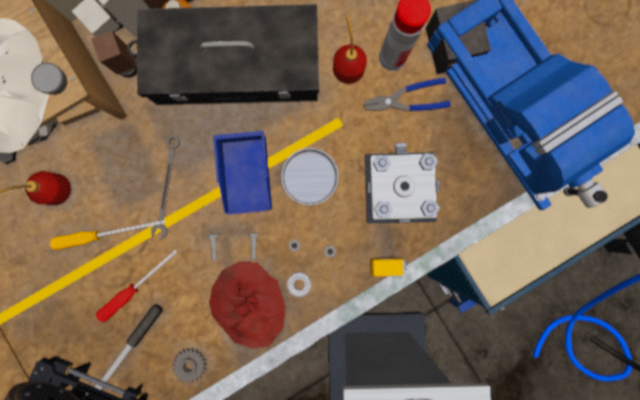

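View pics/scene0.png

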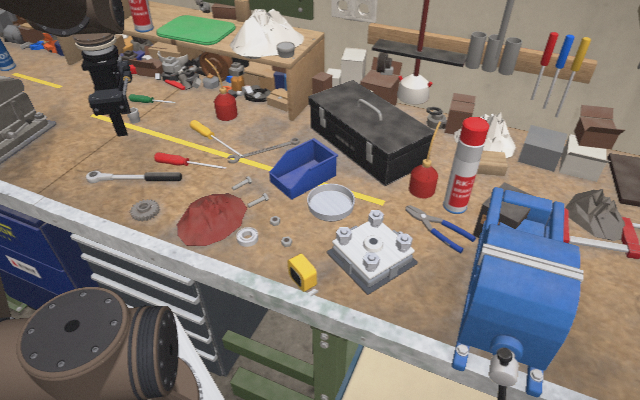

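The top view shows the pump at (402,187), the dish at (310,176), the bin at (243,172), bolts at (214,245) and (253,245), nuts at (294,245) and (330,252), and the bearing at (299,285). The scene view agrees: 2 nuts and 2 bolts lie loose.

```bash
python3 - <<'E'
import numpy as np, cv2
T=np.load("top0.npz");S=np.load("scene0.npz")
P=T["P"];im=T["image"]
def med(u,v,r=1,A=P): return np.round(np.nanmedian(A[v-r:v+r+1,u-r:u+r+1].reshape(-1,3),0),4)
for n,u,v in[("hub",402,187),("dish",310,176),("bin",243,172),("bench",350,215),("bearing ctr",299,285)]: print(n,med(u,v,2))
z=P[...,2]
def blobs(lo,hi,u0,u1,v0,v1,A=P,mn=6):
    m=np.zeros(A.shape[:2],np.uint8); m[v0:v1,u0:u1]=((A[...,2]>lo)&(A[...,2]<hi))[v0:v1,u0:u1]
    n,l,s,c=cv2.connectedComponentsWithStats(m)
    for i in range(1,n):
        if s[i,4]<mn: continue
        q=A[l==i]; r=cv2.minAreaRect((q[:,:2]*1000).astype(np.float32))
        print(" px",np.round(c[i],1),"n",s[i,4],"mean",np.round(q.mean(0),4),"mid",np.round((q.min(0)+q.max(0))/2,4),"zmax",q[:,2].max().round(4),"rect",np.round(r[0],1),np.round(r[1],1),round(r[2],1))
print("cover nuts");blobs(.068,.1,360,445,145,230)
print("cover");blobs(.042,.054,360,445,145,230,mn=100)
print("loose");blobs(.005,.04,200,345,228,263);blobs(.007,.04,283,316,266,300)
print("dish");blobs(.018,.04,275,345,140,213);print("bin");blobs(.03,.09,205,275,120,220)
print("scene loose")
blobs(.005,.04,225,300,170,250,S["P"]); print("scene nuts");blobs(.068,.1,325,420,205,285,S["P"]);
def crop(n,a,u0,u1,v0,v1,k): cv2.imwrite("pics/"+n,cv2.resize(a[v0:v1,u0:u1,::-1],None,fx=k,fy=k,interpolation=cv2.INTER_CUBIC))
crop("pump0.png",im,362,442,144,224,7)
crop("loose0.png",im,200,345,225,300,5)
E
```

```text
hub [0.5839 0.0278 0.0594]
dish [0.6165 0.2209 0.0024]
bin [0.6292 0.369  0.0022]
bench [ 0.5285  0.1346 -0.0015]
bearing ctr [ 0.3777  0.2507 -0.0013]
cover nuts
 px [381.6 163.1] n 217 mean [0.6329 0.0718 0.0792] mid [0.6339 0.0716 0.0774] zmax 0.0865 rect [632.8  71.5] [31.7 34. ] 58.0
 px [428.  161.7] n 226 mean [ 0.6334 -0.0239  0.0789] mid [ 0.6339 -0.025   0.0775] zmax 0.0869 rect [633.3 -24.4] [32.3 34.8] 59.1
 px [429.6 208.3] n 226 mean [ 0.5374 -0.0239  0.0788] mid [ 0.5371 -0.0241  0.0769] zmax 0.0854 rect [537.1 -24.1] [34.1 30.9] 88.1
 px [383.1 209.4] n 219 mean [0.5374 0.0715 0.0791] mid [0.5372 0.0714 0.0776] zmax 0.0863 rect [537.4  71.2] [34.8 31.5] 25.2
cover
 px [402.5 186.9] n 2838 mean [0.5848 0.0248 0.0468] mid [0.5887 0.0234 0.048 ] zmax 0.0539 rect [588.7  23.4] [142.2 148.5] 0.1
loose
 px [253.1 244.8] n 150 mean [0.4686 0.3482 0.0125] mid [0.4657 0.3469 0.0132] zmax 0.0212 rect [466.1 350.9] [19.6 56.9] 81.3
 px [213.2 246. ] n 151 mean [0.468  0.4354 0.0123] mid [0.4647 0.437  0.0144] zmax 0.0235 rect [465.  438.4] [19.4 54.7] 86.6
 px [293.9 245.5] n 10
[... 1595 characters left out ...]
ax 0.0189 rect [380.  250.4] [51.  52.5] 8.0
 px [285.9 240.7] n 80 mean [0.4489 0.1795 0.0115] mid [0.4493 0.1806 0.0107] zmax 0.0164 rect [449.6 180.6] [26.5 22.8] 44.2
scene nuts
 px [375.4 216. ] n 166 mean [0.6306 0.0677 0.0787] mid [0.6324 0.0695 0.0769] zmax 0.0856 rect [632.5  70. ] [35.  31.7] 30.4
 px [343.3 233.3] n 179 mean [0.5353 0.0677 0.0787] mid [0.5371 0.0705 0.0772] zmax 0.0859 rect [536.2  69.9] [36.  32.9] 27.4
 px [403.4 240.1] n 183 mean [ 0.6306 -0.0275  0.0788] mid [ 0.6331 -0.0246  0.0772] zmax 0.0865 rect [632.9 -24.6] [32.6 35.4] 1.8
 px [370.7 259.7] n 201 mean [ 0.5351 -0.0282  0.0788] mid [ 0.5373 -0.0257  0.0772] zmax 0.0862 rect [537.4 -26.2] [32.7 34.5] 61.2
```

View pics/pump0.png

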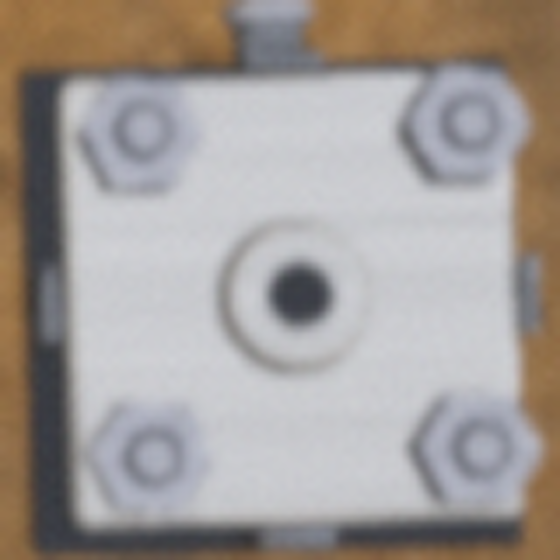

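View pics/loose0.png

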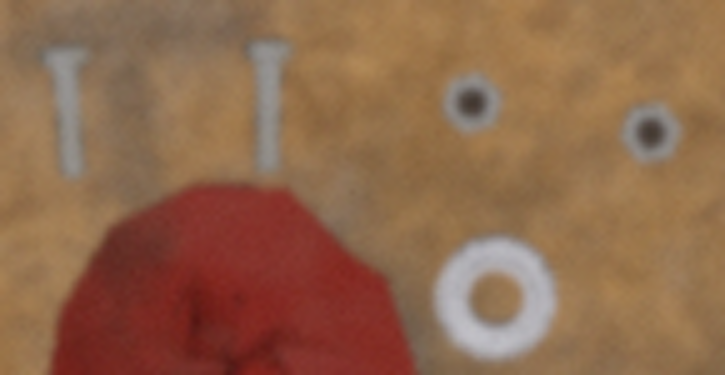

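The pump crop shows all four cover nuts with corners close to ±y; the upper-left and lower-left ones differ slightly in turn. The loose crop shows bolts at (68,115) and (268,105), heads away from the robot, nuts at (472,102) and (651,132), and the bearing at (495,298). I'll fit the nut angles next.

```bash
cat >> h.py <<'E'
def hexfit(q,ap):
    """best (err,deg,x,y) of a hexagon of apothem ap (m) over points q[:, :2]; deg = flat normal mod 60"""
    from scipy.optimize import minimize
    q=q[:,:2]; h=cv2.convexHull((q*1e4).astype(np.float32))[:,0]/1e4; best=[]
    for d in range(0,60,2):
        a=np.radians(d+60*np.arange(6)); N=np.c_[np.cos(a),np.sin(a)]
        s=np.percentile(q@N.T,99,axis=0)          # support widths
        c=np.linalg.lstsq(N,s-ap,rcond=None)[0]; best.append((np.sqrt(np.mean((s-ap-N@c)**2)),d,s.mean(),*c))
    return best
def blob(A,lo,hi,x,y,r):
    m=(abs(A[...,0]-x)<r)&(abs(A[...,1]-y)<r)&(A[...,2]>lo)&(A[...,2]<hi); return A[m]
def goal(x,y,z,phi,ref=None):
    """shift in tool axes and spin units to bring TCP to x,y,z with tool y at phi deg"""
    o=get_obs(); R=np.array(o["orientation"]); p=np.array(o["tcp_pos"])
    d=R.T@(np.array([x,y,z])-p); f=np.degrees(np.arctan2(R[1,1],R[0,1]))
    print("delta",d.round(4),"phi now %.1f spin %.2f"%(f,(f-phi)/5),"q6 %.2f"%o["joint_positions"][5],"t",round(o["time"],2))
E
python3 - <<'E'
from h import *
T=np.load("top0.npz");S=np.load("scene0.npz")
C=dict(A=(.5373,.0712),B=(.5371,-.0245),C=(.6333,-.0245),D=(.6328,.0712))
for n,(x,y) in C.items():
  for k,W in(("t",T),("s",S)):
    b=hexfit(blob(W["P"],.072,.09,x,y,.024),.016)
    w=np.array([i[2] for i in b]); a=2*np.pi*np.array([i[1] for i in b])/60
    ph=np.degrees(np.angle(-(w*np.exp(1j*a)).sum()))/6%60   # flats = least support
    j=min(b,key=lambda i:abs((i[1]-ph+30)%60-30))
    print(n,k,"flat normal deg %.1f"%ph,"amp mm %.2f"%(abs((w*np.exp(1j*a)).mean())*2000),"ap %.4f"%j[2],np.round(j[3:],4))
for n,(x,y) in dict(n0=(.465,.26),n1=(.45,.182)).items():
    b=hexfit(blob(T["P"],.006,.03,x,y,.02),.012)
    w=np.array([i[2] for i in b]); a=2*np.pi*np.array([i[1] for i in b])/60
    print(n,"%.1f"%(np.degrees(np.angle(-(w*np.exp(1j*a)).sum()))/6%60),"amp",abs((w*np.exp(1j*a)).mean())*2000)
E
```

```text
A t flat normal deg 53.1 amp mm 0.34 ap 0.0155 [0.5375 0.0713]
A s flat normal deg 55.8 amp mm 0.39 ap 0.0163 [0.5368 0.0699]
B t flat normal deg 55.2 amp mm 0.41 ap 0.0154 [ 0.5374 -0.0246]
B s flat normal deg 56.1 amp mm 0.33 ap 0.0158 [ 0.5371 -0.0261]
C t flat normal deg 59.7 amp mm 0.31 ap 0.0158 [ 0.6336 -0.0249]
C s flat normal deg 60.0 amp mm 0.32 ap 0.0158 [ 0.633  -0.0252]
D t flat normal deg 55.3 amp mm 0.47 ap 0.0154 [0.6333 0.0711]
D s flat normal deg 57.8 amp mm 0.42 ap 0.0161 [0.6329 0.07  ]
n0 22.6 amp 0.19967017157408565
n1 9.0 amp 0.1841535053831751
```

```bash
python3 -c "
from h import *
goal(.5372,.0708,.13,54)"
```

```text
delta [-0.4654 -0.3471  0.1064] phi now 66.7 spin 2.54 q6 -0.11 t 0.1
```

Call:
{"method": "arm_command", "body": {
  "deltas": "0.5 -0.0465 -0.0347 0 0; 0.5 -0.093 -0.069 0.01 0.3; 0.5 -0.14 -0.104 0.03 0.6; 0.5 -0.186 -0.139 0.04 1; 0.5 -0.233 -0.174 0.05 1.3; 0.5 -0.28 -0.208 0.06 1.6; 0.5 -0.326 -0.243 0.07 1.9; 0.5 -0.372 -0.278 0.08 2.2; 0.5 -0.42 -0.313 0.09 2.54; 0.5 -0.4654 -0.3471 0.1064 2.54",
  "force": 30
}}

```text
time: 1.35
tcp_pos: [0.5384, 0.0692, 0.13]
orientation: [[-0.809, 0.588, 0.001], [0.588, 0.809, 0.0], [-0.001, 0.001, -1.0]]
ft_force: [1.5, 0.5, -0.3]
grip_width: 0.496
finger_force: 0.0
```

```bash
python3 -c "
from h import *
goal(.5372,.0708,.073,54)"
```

```text
delta [0.0019 0.0006 0.057 ] phi now 54.0 spin -0.01 q6 -0.94 t 1.35
```

Call:
{"method": "arm_command", "body": {
  "deltas": "0.5 0 0 0 0; 0.5 0 0 0.02 0; 0.5 0 0 0.04 0; 0.5 0 0 0.057 0; 0.5 0 0 0.057 0; 0.3 0 0 0.057 0; 0.3 0 0 0.057 0; 0.3 0 0 0.057 0; 0.3 0 0 0.057 0"
}}

```text
time: 2.48
tcp_pos: [0.5374, 0.0711, 0.0739]
orientation: [[-0.809, 0.588, 0.001], [0.588, 0.809, 0.0], [-0.001, 0.001, -1.0]]
ft_force: [-1.6, -0.8, 6.9]
grip_width: 0.334
finger_force: 30.0
```

```bash
python3 -c "
from h import *
goal(.5372,.0708,.073,54); o=get_obs(); print(np.round(o['torque'],2),o['grip_width'],o['finger_force'],o['ft_force'])"
```

```text
delta [ 0.     -0.0004  0.0009] phi now 54.0 spin -0.00 q6 -0.93 t 2.48
[-0.15  0.36 -0.01] 0.3338745535965288 29.993699987232958 [-1.5890569  -0.80093729  6.87057476]
```

Call:
{"method": "arm_command", "body": {
  "deltas": "0.3 0 0 0 1.7; 0.3 0 0 0.001 3.4; 0.3 0 0 0.001 5.1; 0.3 0 0 0.001 6.8; 0.3 0 0 0.002 8.5; 0.3 0 0 0.002 10.2; 0.3 0 0 0.002 10.2"
}}

```text
time: 3.35
tcp_pos: [0.5383, 0.0714, 0.0718]
orientation: [[-0.053, 0.999, 0.003], [0.999, 0.053, 0.001], [0.0, 0.003, -1.0]]
ft_force: [4.1, 4.0, 3.1]
grip_width: 0.335
finger_force: 30.0
```

Call:
{"method": "arm_command", "body": {
  "deltas": "0.5 0 0 0 0; 0.5 0 0 0 0; 0.5 0 0 -0.025 0; 0.5 0 0 -0.055 0; 0.5 0 0 -0.055 0"
}}

```text
time: 3.98
tcp_pos: [0.5379, 0.071, 0.1277]
orientation: [[-0.053, 0.999, 0.003], [0.999, 0.053, 0.0], [-0.0, 0.003, -1.0]]
ft_force: [0.6, -0.2, 0.6]
grip_width: 0.498
finger_force: 0.0
```

```bash
python3 -c "
from h import *
goal(.6333,-.025,.127,60)
c=cam('top')
for n,(x,y) in dict(A=(.5373,.0712),B=(.5371,-.0245),C=(.6333,-.0245),D=(.6328,.0712)).items():
    q=blob(c['P'],.066,.09,x,y,.014); print(n,len(q),np.median(q,0))
save('p1',c['image'][144:224,362:442])
"
```

```text
delta [-0.101   0.0902  0.001 ] phi now 3.1 spin -11.39 q6 -0.04 t 3.98
A 0 [nan nan nan]
B 0 [nan nan nan]
C 178 [ 0.63259653 -0.02382498  0.07961971]
D 12 [0.64542035 0.07143984 0.07903464]
  return _methods._mean(a, axis=axis, dtype=dtype,
  ret = um.true_divide(
```

Call:
{"method": "arm_command", "body": {
  "deltas": "0.5 -0.025 0.022 0 -1.9; 0.5 -0.05 0.045 0 -3.8; 0.5 -0.075 0.067 0 -5.7; 0.5 -0.101 0.0905 0 -7.6; 0.5 -0.101 0.0905 0 -9.5; 0.5 -0.101 0.0905 0 -11.4; 0.5 -0.101 0.0905 0 -11.4; 0.5 -0.101 0.0905 0.02 -11.4; 0.5 -0.101 0.0905 0.04 -11.4; 0.5 -0.101 0.0905 0.054 -11.4"
}}

```text
time: 5.28
tcp_pos: [0.6325, -0.0249, 0.0708]
orientation: [[-0.865, 0.503, -0.001], [0.503, 0.865, 0.0], [0.001, -0.001, -1.0]]
ft_force: [0.6, 0.0, 0.6]
grip_width: 0.504
finger_force: 0.0
```

Call:
{"method": "arm_command", "body": {
  "deltas": "0.5 0 0 0 0; 0.3 0 0 0 0; 0.3 0 0 0 0; 0.3 0 0 0 0; 0.3 0 0 0 0"
}}

```text
time: 5.9
tcp_pos: [0.6333, -0.025, 0.0728]
orientation: [[-0.866, 0.5, 0.001], [0.5, 0.866, 0.0], [-0.001, 0.0, -1.0]]
ft_force: [-1.2, 0.9, 4.4]
grip_width: 0.337
finger_force: 30.0
```

```bash
python3 -c "
from h import *
goal(.6333,-.025,.073,60); o=get_obs(); print(np.round(o['torque'],2),o['joint_torque'])"
```

```text
delta [-0.      0.0001 -0.0002] phi now 60.0 spin -0.00 q6 -1.19 t 5.9
[ 0.06  0.03 -0.04] [-1.31652164e-01 -6.43684244e+01 -1.81514221e+01 -1.13131281e-01
 -5.22102942e-03 -7.80792651e-02]
```

Call:
{"method": "arm_command", "body": {
  "deltas": "0.3 0 0 0 1.9; 0.3 0 0 0.001 3.8; 0.3 0 0 0.001 5.7; 0.3 0 0 0.001 7.6; 0.3 0 0 0.002 9.5; 0.3 0 0 0.002 11.4; 0.3 0 0 0.002 11.4"
}}

```text
time: 6.78
tcp_pos: [0.6342, -0.0245, 0.0705]
orientation: [[-0.05, 0.999, 0.003], [0.999, 0.05, 0.0], [0.0, 0.003, -1.0]]
ft_force: [5.8, 5.0, -2.5]
grip_width: 0.337
finger_force: 30.0
```

Call:
{"method": "arm_command", "body": {
  "deltas": "0.5 0 0 0 0; 0.5 0 0 0 0; 0.5 0 0 -0.025 0; 0.5 0 0 -0.055 0; 0.5 0 0 -0.055 0"
}}

```text
time: 7.4
tcp_pos: [0.6337, -0.0253, 0.1272]
orientation: [[-0.052, 0.999, 0.003], [0.999, 0.052, -0.0], [-0.001, 0.003, -1.0]]
ft_force: [-0.3, 0.2, 0.5]
grip_width: 0.497
finger_force: 0.0
```

```bash
python3 -c "
from h import *
goal(.5372,-.0252,.073,55.5)
c=cam('scene'); np.savez('scene1.npz',P=c['P'])
for n,(x,y) in dict(A=(.5373,.0712),B=(.5371,-.0245),C=(.6333,-.0245),D=(.6328,.0712)).items():
    q=blob(c['P'],.066,.09,x,y,.010); print(n,len(q),len(q) and np.median(q,0).round(4), len(q) and q[:,2].mean())
"
```

```text
delta [ 0.0051 -0.0966  0.0539] phi now 3.0 spin -10.50 q6 -0.20 t 7.4
A 55 [0.5349 0.0684 0.0807] 0.08059674738470374
B 66 [ 0.5353 -0.0259  0.0816] 0.08177695936107984
C 58 [ 0.6301 -0.0271  0.0796] 0.08045474493355946
D 6 [0.6239 0.0706 0.0801] 0.07971701860041598
```

Call:
{"method": "arm_command", "body": {
  "deltas": "0.5 0.001 -0.025 0 -1.9; 0.5 0.002 -0.05 0 -3.8; 0.5 0.003 -0.075 0 -5.7; 0.5 0.005 -0.096 0 -7.6; 0.5 0.005 -0.096 0 -9.5; 0.5 0.005 -0.096 0 -10.5; 0.5 0.005 -0.096 0 -10.5; 0.5 0.005 -0.096 0.02 -10.5; 0.5 0.005 -0.096 0.04 -10.5; 0.5 0.005 -0.096 0.053 -10.5"
}}

```text
time: 8.7
tcp_pos: [0.5364, -0.025, 0.0709]
orientation: [[-0.823, 0.568, -0.002], [0.568, 0.823, 0.0], [0.001, -0.001, -1.0]]
ft_force: [0.0, 0.2, 0.7]
grip_width: 0.502
finger_force: 0.0
```

Call:
{"method": "arm_command", "body": {
  "deltas": "0.5 0 0 0 0; 0.3 0 0 0 0; 0.3 0 0 0 0; 0.3 0 0 0 0; 0.3 0 0 0 0"
}}

```text
time: 9.32
tcp_pos: [0.5372, -0.025, 0.0728]
orientation: [[-0.824, 0.566, 0.001], [0.567, 0.824, -0.0], [-0.001, 0.001, -1.0]]
ft_force: [1.0, 1.8, 5.5]
grip_width: 0.33
finger_force: 30.0
```

```bash
python3 -c "
from h import *
goal(.5372,-.0252,.073,55.5)
c=cam('top'); np.savez('top1.npz',P=c['P']); cv2.imwrite('pics/p2.png',cv2.resize(c['image'][144:224,362:442,::-1],None,fx=5,fy=5,interpolation=cv2.INTER_CUBIC))
"
```

```text
delta [-0.0001 -0.0002 -0.0002] phi now 55.5 spin -0.00 q6 -1.14 t 9.32
```

View pics/p2.png

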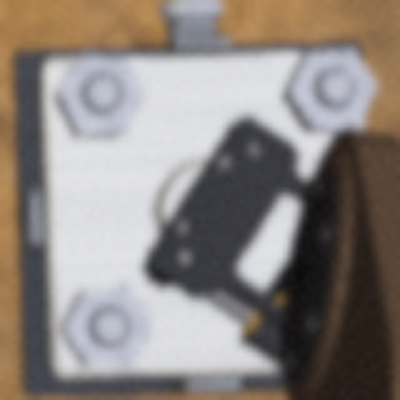

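The picture shows the gripper on nut B, with nuts A (105,325) and C (338,88) in clear view and the cover free of damage.

Call:
{"method": "arm_command", "body": {
  "deltas": "0.3 0 0 0 1.9; 0.3 0 0 0.001 3.8; 0.3 0 0 0.001 5.7; 0.3 0 0 0.001 7.6; 0.3 0 0 0.002 9.5; 0.3 0 0 0.002 10.5; 0.3 0 0 0.002 10.5"
}}

```text
time: 10.25
tcp_pos: [0.5382, -0.0245, 0.0706]
orientation: [[-0.051, 0.999, 0.003], [0.999, 0.051, 0.0], [0.0, 0.003, -1.0]]
ft_force: [7.1, 7.0, 0.3]
grip_width: 0.333
finger_force: 30.0
```

Call:
{"method": "arm_command", "body": {
  "deltas": "0.5 0 0 0 0; 0.5 0 0 0 0; 0.5 0 0 -0.025 0; 0.5 0 0 -0.055 0; 0.5 0 0 -0.055 0"
}}

```text
time: 10.88
tcp_pos: [0.5375, -0.0253, 0.1268]
orientation: [[-0.052, 0.999, 0.003], [0.999, 0.052, -0.001], [-0.001, 0.003, -1.0]]
ft_force: [-0.2, -0.0, -0.9]
grip_width: 0.498
finger_force: 0.0
```

Call:
{"method": "arm_command", "body": {
  "deltas": "0.5 0.023 0.025 0 -1.9; 0.5 0.045 0.05 0 -3.8; 0.5 0.068 0.075 0 -5.7; 0.5 0.091 0.101 0 -7.6; 0.5 0.091 0.101 0 -9.5; 0.5 0.091 0.101 0 -10.7; 0.5 0.091 0.101 0 -10.7; 0.5 0.091 0.101 0.02 -10.7; 0.5 0.091 0.101 0.04 -10.7; 0.5 0.091 0.101 0.053 -10.7"
}}

```text
time: 12.12
tcp_pos: [0.6325, 0.0709, 0.0709]
orientation: [[-0.832, 0.554, -0.001], [0.554, 0.832, 0.0], [0.001, -0.001, -1.0]]
ft_force: [1.4, 0.4, -0.8]
grip_width: 0.502
finger_force: 0.0
```

Call:
{"method": "arm_command", "body": {
  "deltas": "0.5 0 0 0 0; 0.3 0 0 0 0; 0.3 0 0 0 0; 0.3 0 0 0 0; 0.3 0 0 0 0"
}}

```text
time: 12.75
tcp_pos: [0.6333, 0.0711, 0.0729]
orientation: [[-0.834, 0.552, 0.001], [0.552, 0.834, 0.0], [-0.001, 0.001, -1.0]]
ft_force: [-0.9, -0.8, 4.6]
grip_width: 0.337
finger_force: 30.0
```

```bash
python3 -c "
from h import *
goal(.6331,.0708,.073,56.5)
c=cam('top')
for n,(x,y),P in (('A',(.5375,.0712),np.load('top1.npz')['P']),('C',(.6335,-.0248),np.load('top1.npz')['P']),('B',(.5374,-.0246),c['P']),('A',(.5375,.0712),c['P'])):
    q=blob(P,.066,.09,x,y,.024); b=hexfit(q,.016)
    w=np.array([i[2] for i in b]); a=2*np.pi*np.array([i[1] for i in b])/60
    print(n,len(q),np.degrees(np.angle(-(w*np.exp(1j*a)).sum()))/6%60, np.median(blob(P,.066,.09,x,y,.015)[:,2]))
"
```

```text
delta [-0.     -0.0003 -0.0001] phi now 56.5 spin -0.00 q6 -0.98 t 12.75
A 217 3.4711702474391317 0.0770467350815921
C 224 4.331902842745021 0.07668099778451909Traceback (most recent call last):
  File "<string>", line 6, in <module>
    q=blob(P,.066,.09,x,y,.024); b=hexfit(q,.016)
                                   ~~~~~~^^^^^^^^
  File "h.py", line 12, in hexfit
    q=q[:,:2]; h=cv2.convexHull((q*1e4).astype(np.float32))[:,0]/1e4; best=[]
                 ~~~~~~~~~~~~~~~~~~~~~~~~~~~~~~~~~~~~~~~~~~^^^^^
TypeError: 'NoneType' object is not subscriptable
```

Call:
{"method": "arm_command", "body": {
  "deltas": "0.3 0 0 0 1.9; 0.3 0 0 0.001 3.8; 0.3 0 0 0.001 5.7; 0.3 0 0 0.001 7.6; 0.3 0 0 0.002 9.5; 0.3 0 0 0.002 10.7; 0.3 0 0 0.002 10.7"
}}

```text
time: 13.68
tcp_pos: [0.6342, 0.0716, 0.0706]
orientation: [[-0.05, 0.999, 0.003], [0.999, 0.05, 0.001], [0.001, 0.003, -1.0]]
ft_force: [6.0, 3.2, -0.2]
grip_width: 0.336
finger_force: 30.0
```

Call:
{"method": "arm_command", "body": {
  "deltas": "0.5 0 0 0 0; 0.5 0 0 0 0; 0.5 0 0 -0.025 0; 0.5 0 0 -0.055 0; 0.5 0 0 -0.055 0"
}}

```text
time: 14.3
tcp_pos: [0.6337, 0.0711, 0.1272]
orientation: [[-0.052, 0.999, 0.003], [0.999, 0.052, 0.0], [-0.0, 0.003, -1.0]]
ft_force: [0.9, -0.5, -0.4]
grip_width: 0.502
finger_force: 0.0
```

Call:
{"method": "arm_command", "body": {
  "deltas": "0.5 0.001 -0.025 0 -2; 0.5 0.002 -0.05 0 -4; 0.5 0.003 -0.075 0 -6; 0.5 0.005 -0.096 0 -8; 0.5 0.005 -0.096 0 -10; 0.5 0.005 -0.096 0 -12; 0.5 0.005 -0.096 0 -12; 0.5 0.005 -0.096 0.02 -12; 0.5 0.005 -0.096 0.04 -12; 0.5 0.005 -0.096 0.054 -12"
}}

```text
time: 15.55
tcp_pos: [0.5365, 0.071, 0.07]
orientation: [[-0.889, 0.457, -0.001], [0.457, 0.889, 0.0], [0.001, -0.001, -1.0]]
ft_force: [0.3, 0.1, -0.1]
grip_width: 0.497
finger_force: 0.0
```

```bash
python3 -c "
from h import *
goal(.5372,.0708,.0715,63)
c=cam('top')
for n,(x,y),P in (('B',(.5374,-.0246),c['P']),('C',(.6335,-.0248),c['P']),('D',(.6333,.0711),c['P'])):
    q=blob(P,.066,.09,x,y,.024)
    if len(q)<150: print(n,'hidden',len(q));continue
    b=hexfit(q,.016)
    w=np.array([i[2] for i in b]); a=2*np.pi*np.array([i[1] for i in b])/60
    print(n,len(q),np.degrees(np.angle(-(w*np.exp(1j*a)).sum()))/6%60, np.median(blob(P,.066,.09,x,y,.015)[:,2]))
"
```

```text
delta [-0.0007  0.0001 -0.0015] phi now 62.8 spin -0.04 q6 -1.09 t 15.55
B hidden 0
C 221 5.440936597687142 0.07654513465806756
D 219 0.22127868549871152 0.07693760488346468
```

Call:
{"method": "arm_command", "body": {
  "deltas": "0.5 0 0 0 0; 0.3 0 0 0 0; 0.3 0 0 0 0; 0.3 0 0 0 0; 0.3 0 0 0 0"
}}

```text
time: 16.23
tcp_pos: [0.5371, 0.071, 0.0717]
orientation: [[-0.891, 0.454, 0.001], [0.454, 0.891, 0.0], [-0.001, 0.0, -1.0]]
ft_force: [-1.1, -1.1, 5.8]
grip_width: 0.333
finger_force: 30.0
```

Call:
{"method": "arm_command", "body": {
  "deltas": "0.3 0 0 0 1.9; 0.3 0 0 0.001 3.8; 0.3 0 0 0.001 5.7; 0.3 0 0 0.001 7.6; 0.3 0 0 0.002 9.5; 0.3 0 0 0.002 11; 0.3 0 0 0.002 12; 0.3 0 0 0.002 12"
}}

```text
time: 17.23
tcp_pos: [0.5382, 0.0717, 0.0694]
orientation: [[-0.053, 0.999, 0.003], [0.999, 0.053, 0.0], [0.0, 0.003, -1.0]]
ft_force: [5.7, 5.4, -2.7]
grip_width: 0.331
finger_force: 30.1
```

```bash
python3 -c "
from h import *
goal(.5372,.0708,.069,3);o=get_obs(); print(np.round(o['torque'],2),np.round(o['joint_torque'],1),o['finger_force'])"
```

```text
delta [-0.0008 -0.0011  0.0004] phi now 3.0 spin 0.01 q6 -0.04 t 17.23
[ 0.99 -0.99  0.81] [ -3.8 -58.8 -12.3  -0.1   1.5   1.4] 30.098215697798878
```

Call:
{"method": "arm_command", "body": {
  "deltas": "0.5 0 0 0 0; 0.5 0 0 0 0; 0.5 0 0 -0.025 0; 0.5 0 0 -0.055 0; 0.5 0 0 -0.055 0"
}}

```text
time: 17.85
tcp_pos: [0.5375, 0.071, 0.1259]
orientation: [[-0.052, 0.999, 0.003], [0.999, 0.052, 0.0], [-0.0, 0.003, -1.0]]
ft_force: [0.4, 0.0, 0.0]
grip_width: 0.504
finger_force: 0.0
```

Call:
{"method": "arm_command", "body": {
  "deltas": "0.5 -0.025 0.022 0 -2; 0.5 -0.05 0.045 0 -4; 0.5 -0.075 0.067 0 -6; 0.5 -0.101 0.0905 0 -8; 0.5 -0.101 0.0905 0 -10; 0.5 -0.101 0.0905 0 -12; 0.5 -0.101 0.0905 0 -12; 0.5 -0.101 0.0905 0.02 -12; 0.5 -0.101 0.0905 0.04 -12; 0.5 -0.101 0.0905 0.053 -12"
}}

```text
time: 19.1
tcp_pos: [0.632, -0.0249, 0.0699]
orientation: [[-0.889, 0.457, -0.001], [0.457, 0.889, 0.0], [0.001, -0.0, -1.0]]
ft_force: [-0.4, -0.9, 0.3]
grip_width: 0.498
finger_force: 0.0
```

Call:
{"method": "arm_command", "body": {
  "deltas": "0.5 0 0 0 0; 0.3 0 0 0 0; 0.3 0 0 0 0; 0.3 0 0 0 0; 0.3 0 0 0 0"
}}

```text
time: 19.73
tcp_pos: [0.6329, -0.025, 0.0719]
orientation: [[-0.891, 0.454, 0.001], [0.454, 0.891, 0.0], [-0.001, 0.001, -1.0]]
ft_force: [0.6, 1.1, 4.7]
grip_width: 0.338
finger_force: 29.8
```

```bash
python3 -c "
from h import *
goal(.6333,-.025,.0715,63)"
```

```text
delta [-0.0003  0.0002  0.0004] phi now 63.0 spin -0.00 q6 -1.24 t 19.73
```

Turn C home, then go to B (63°) and grip.

Call:
{"method": "arm_command", "body": {
  "deltas": "0.3 0 0 0 1.9; 0.3 0 0 0.001 3.8; 0.3 0 0 0.001 5.7; 0.3 0 0 0.001 7.6; 0.3 0 0 0.002 9.5; 0.3 0 0 0.002 11; 0.3 0 0 0.002 12; 0.3 0 0 0.002 12; 0.3 0 0 0.002 12"
}}

```text
time: 20.85
tcp_pos: [0.6341, -0.0239, 0.0696]
orientation: [[-0.054, 0.999, 0.004], [0.999, 0.054, 0.001], [0.0, 0.004, -1.0]]
ft_force: [9.2, 9.3, -2.3]
grip_width: 0.334
finger_force: 30.1
```

```bash
python3 -c "
from h import *
goal(.6333,-.025,.069,3);o=get_obs(); print(np.round(o['torque'],2),np.round(o['joint_torque'],1),o['finger_force'])"
```

```text
delta [-0.0011 -0.0009  0.0006] phi now 3.1 spin 0.02 q6 -0.20 t 20.85
[ 1.65 -1.4   0.83] [ -7.1 -67.3 -15.3  -1.3   1.8   0.8] 30.1039279717952
```

Call:
{"method": "arm_command", "body": {
  "deltas": "0.5 0 0 0 0; 0.5 0 0 0 0; 0.5 0 0 -0.025 0; 0.5 0 0 -0.055 0; 0.5 0 0 -0.055 0"
}}

```text
time: 21.48
tcp_pos: [0.6332, -0.0254, 0.1261]
orientation: [[-0.052, 0.999, 0.003], [0.999, 0.052, -0.001], [-0.001, 0.003, -1.0]]
ft_force: [-0.2, -0.6, -0.7]
grip_width: 0.5
finger_force: 0.0
```

Call:
{"method": "arm_command", "body": {
  "deltas": "0.5 0.001 -0.025 0 -2; 0.5 0.002 -0.05 0 -4; 0.5 0.003 -0.075 0 -6; 0.5 0.005 -0.096 0 -8; 0.5 0.005 -0.096 0 -10; 0.5 0.005 -0.096 0 -12; 0.5 0.005 -0.096 0 -12; 0.5 0.005 -0.096 0.02 -12; 0.5 0.005 -0.096 0.04 -12; 0.5 0.005 -0.096 0.053 -12"
}}

```text
time: 22.72
tcp_pos: [0.5359, -0.0251, 0.07]
orientation: [[-0.889, 0.457, -0.001], [0.457, 0.889, 0.0], [0.001, -0.0, -1.0]]
ft_force: [0.4, 0.2, -0.5]
grip_width: 0.5
finger_force: 0.0
```

```bash
python3 -c "
from h import *
goal(.5372,-.0252,.0705,63)
c=cam('top')
for n,(x,y),P in (('A',(.5375,.0712),c['P']),('C',(.6335,-.0248),c['P']),('D',(.6333,.0711),c['P'])):
    q=blob(P,.064,.09,x,y,.024)
    if len(q)<150: print(n,'hidden',len(q));continue
    b=hexfit(q,.016)
    w=np.array([i[2] for i in b]); a=2*np.pi*np.array([i[1] for i in b])/60
    print(n,len(q),np.degrees(np.angle(-(w*np.exp(1j*a)).sum()))/6%60, np.median(blob(P,.064,.09,x,y,.015)[:,2]))
"
```

```text
delta [-0.0012  0.0005 -0.0005] phi now 62.8 spin -0.04 q6 -1.27 t 22.73
A 217 7.07869496628619 0.07438457817241473
C 221 5.607312796430666 0.0742707175755305
D 221 59.519408435924795 0.0769082560099883
```

Call:
{"method": "arm_command", "body": {
  "deltas": "0.5 0 0 0 0; 0.3 0 0 0 0; 0.3 0 0 0 0; 0.3 0 0 0 0; 0.3 0 0 0 0"
}}

```text
time: 23.4
tcp_pos: [0.5367, -0.025, 0.0717]
orientation: [[-0.891, 0.454, 0.001], [0.454, 0.891, 0.0], [-0.001, 0.001, -1.0]]
ft_force: [0.8, 3.1, 5.9]
grip_width: 0.334
finger_force: 30.0
```

Call:
{"method": "arm_command", "body": {
  "deltas": "0.3 0 0 0 1.9; 0.3 0 0 0.001 3.8; 0.3 0 0 0.001 5.7; 0.3 0 0 0.001 7.6; 0.3 0 0 0.002 9.5; 0.3 0 0 0.002 11; 0.3 0 0 0.002 12; 0.3 0 0 0.002 12; 0.3 0 0 0.002 12"
}}

```text
time: 24.52
tcp_pos: [0.5381, -0.0242, 0.0694]
orientation: [[-0.054, 0.999, 0.004], [0.999, 0.054, 0.0], [0.0, 0.004, -1.0]]
ft_force: [10.2, 12.1, -4.1]
grip_width: 0.336
finger_force: 30.1
```

```bash
python3 -c "
from h import *
goal(.5372,-.0252,.069,3);o=get_obs(); print(np.round(o['torque'],2),o['finger_force'])"
```

```text
delta [-0.001  -0.001   0.0004] phi now 3.1 spin 0.02 q6 -0.22 t 24.52
[ 2.1  -1.63  0.81] 30.11003759849075
```

Call:
{"method": "arm_command", "body": {
  "deltas": "0.5 0 0 0 0; 0.5 0 0 0 0; 0.5 0 0 -0.025 0; 0.5 0 0 -0.055 0; 0.5 0 0 -0.055 0"
}}

```text
time: 25.15
tcp_pos: [0.5369, -0.0254, 0.1258]
orientation: [[-0.052, 0.999, 0.003], [0.999, 0.052, -0.001], [-0.001, 0.003, -1.0]]
ft_force: [-0.4, 0.8, -0.3]
grip_width: 0.503
finger_force: 0.0
```

Call:
{"method": "arm_command", "body": {
  "deltas": "0.5 0.023 0.025 0 -2; 0.5 0.045 0.05 0 -4; 0.5 0.068 0.075 0 -6; 0.5 0.091 0.101 0 -8; 0.5 0.091 0.101 0 -10; 0.5 0.091 0.101 0 -12; 0.5 0.091 0.101 0 -12; 0.5 0.091 0.101 0.02 -12; 0.5 0.091 0.101 0.04 -12; 0.5 0.091 0.101 0.053 -12"
}}

```text
time: 26.4
tcp_pos: [0.632, 0.0709, 0.0699]
orientation: [[-0.889, 0.458, -0.001], [0.458, 0.889, 0.0], [0.001, -0.001, -1.0]]
ft_force: [-0.4, 0.9, -0.2]
grip_width: 0.499
finger_force: 0.0
```

Call:
{"method": "arm_command", "body": {
  "deltas": "0.5 0 0 0 0; 0.3 0 0 0 0; 0.3 0 0 0 0; 0.3 0 0 0 0; 0.3 0 0 0 0"
}}

```text
time: 27.02
tcp_pos: [0.6328, 0.0711, 0.0719]
orientation: [[-0.891, 0.454, 0.001], [0.454, 0.891, 0.0], [-0.001, 0.001, -1.0]]
ft_force: [-0.2, 0.4, 4.2]
grip_width: 0.335
finger_force: 30.0
```

```bash
python3 -c "
from h import *
goal(.6331,.0708,.0705,63)"
```

```text
delta [-0.0004 -0.0002  0.0014] phi now 63.0 spin -0.00 q6 -1.09 t 27.02
```

Call:
{"method": "arm_command", "body": {
  "deltas": "0.3 0 0 0 1.9; 0.3 0 0 0.001 3.8; 0.3 0 0 0.001 5.7; 0.3 0 0 0.001 7.6; 0.3 0 0 0.002 9.5; 0.3 0 0 0.002 11; 0.3 0 0 0.002 12; 0.3 0 0 0.002 12; 0.3 0 0 0.002 12"
}}

```text
time: 28.15
tcp_pos: [0.6341, 0.0719, 0.0695]
orientation: [[-0.053, 0.999, 0.004], [0.999, 0.053, 0.001], [0.0, 0.004, -1.0]]
ft_force: [9.0, 7.7, -4.7]
grip_width: 0.332
finger_force: 30.1
```

```bash
python3 -c "
from h import *
goal(.6331,.0708,.069,3);o=get_obs(); print(np.round(o['torque'],2),o['finger_force'])"
```

```text
delta [-0.001  -0.0011  0.0005] phi now 3.1 spin 0.01 q6 -0.04 t 28.15
[ 1.02 -1.38  0.78] 30.10413216194138
```

Call:
{"method": "arm_command", "body": {
  "deltas": "0.5 0 0 0 0; 0.5 0 0 0 0; 0.5 0 0 -0.03 0; 0.5 0 0 -0.08 0; 0.5 0 0 -0.13 0; 0.5 0 0 -0.13 0"
}}

```text
time: 28.9
tcp_pos: [0.6336, 0.071, 0.2032]
orientation: [[-0.052, 0.999, 0.006], [0.999, 0.052, 0.0], [-0.0, 0.006, -1.0]]
ft_force: [-0.7, 0.1, 0.2]
grip_width: 0.501
finger_force: 0.0
```

Call:
{"method": "arm_command", "body": {
  "deltas": "0.5 0.045 -0.031 0 0; 0.5 0.09 -0.061 0 0; 0.5 0.135 -0.092 0 0; 0.5 0.18 -0.123 0 0; 0.5 0.225 -0.154 0 0; 0.5 0.27 -0.184 0 0; 0.5 0.315 -0.215 0 0; 0.5 0.36 -0.246 0 0; 0.5 0.405 -0.277 0 0; 0.5 0.447 -0.307 0 0"
}}

```text
time: 30.15
tcp_pos: [0.3011, 0.5023, 0.1983]
orientation: [[-0.052, 0.999, -0.001], [0.999, 0.052, -0.001], [-0.001, -0.001, -1.0]]
ft_force: [0.3, -1.4, -0.7]
grip_width: 0.498
finger_force: 0.0
```

```bash
cat > look.py <<'E'
from h import *
import sys
c=cam('top'); s=cam('scene'); P=c['P']
for n,(x,y) in dict(A=(.5375,.0712),B=(.5374,-.0246),C=(.6335,-.0248),D=(.6333,.0711)).items():
    q=blob(P,.064,.09,x,y,.024)
    if len(q)<150: print(n,'hidden',len(q));continue
    b=hexfit(q,.016); w=np.array([i[2] for i in b]); a=2*np.pi*np.array([i[1] for i in b])/60
    print(n,len(q),"%.1f"%(np.degrees(np.angle(-(w*np.exp(1j*a)).sum()))/6%60), np.median(blob(P,.064,.09,x,y,.015)[:,2]).round(4))
for nm,A in(("top",P),("scene",s["P"])):
    m=((A[...,2]>.005)&(A[...,2]<.03)&(A[...,0]>.42)&(A[...,0]<.53)&(A[...,1]>.12)&(A[...,1]<.49)).astype(np.uint8)
    n,l,t,_=cv2.connectedComponentsWithStats(m)
    for i in range(1,n):
        if t[i,4]<30: continue
        q=A[l==i]; r=cv2.minAreaRect((q[:,:2]*1000).astype(np.float32)); print(nm,t[i,4],"rect",np.round(r[0],1),np.round(r[1],1),round(r[2],1),"ztop",np.percentile(q[:,2],90).round(4))
save('L'+sys.argv[1],c['image'])
E
python3 look.py 1; python3 -c "
from h import *
goal(.45,.1815,.1,9)"
```

```text
A 215 5.3 0.0744
B 219 5.4 0.0744
C 222 6.5 0.0743
D 214 4.3 0.0743
top 148 rect [465.8 347.7] [19.4 56.6] 88.6 ztop 0.0183
top 148 rect [465.2 434.3] [56.2 19.3] 5.8 ztop 0.0185
top 106 rect [464.9 260.3] [24.3 23.8] 89.7 ztop 0.0138
top 107 rect [449.9 182.1] [23.2 24.8] 15.5 ztop 0.0131
top 148 rect [426.4 369.3] [69.7 11.2] 88.8 ztop 0.0168
scene 95 rect [464.4 434.9] [58.8 15.1] 1.6 ztop 0.0182
scene 96 rect [465.8 349.8] [20.4 57.3] 83.3 ztop 0.017
scene 59 rect [426.6 367.7] [71.4 12.6] 89.5 ztop 0.0179
scene 74 rect [465.3 258.7] [26.9 22.9] 57.0 ztop 0.014
scene 84 rect [449.7 179.6] [24.9 25.2] 86.9 ztop 0.0135
delta [-0.3302  0.1323  0.0981] phi now 3.2 spin -1.16 q6 0.87 t 30.25
```

View pics/L1.png

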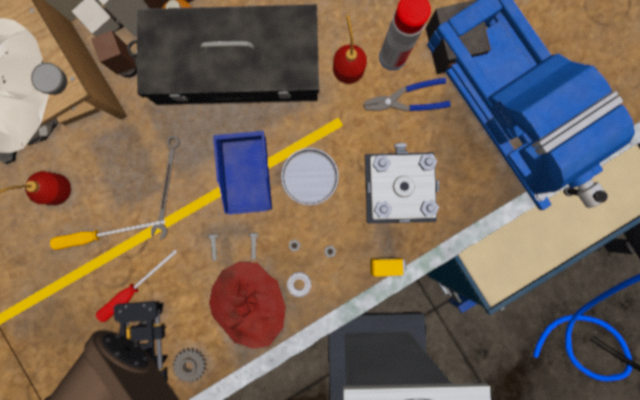

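The picture shows all loose parts where they were (bolts at (214,245), (253,245), nuts at (294,245), (330,252)). The readings put all four cover nuts level and home. Next is the left bolt.

```bash
python3 -c "
from h import *
goal(.465,.435,.1,90)"
```

```text
delta [-0.0779  0.1615  0.098 ] phi now 3.2 spin -17.36 q6 0.87 t 30.25
```

Call:
{"method": "arm_command", "body": {
  "deltas": "0.45 -0.01 0.02 0 -2; 0.45 -0.02 0.04 0.01 -4; 0.45 -0.03 0.06 0.02 -6; 0.45 -0.04 0.08 0.03 -8; 0.45 -0.05 0.1 0.04 -10; 0.45 -0.06 0.12 0.06 -12; 0.45 -0.07 0.14 0.08 -14; 0.45 -0.078 0.1615 0.098 -16; 0.45 -0.078 0.1615 0.098 -17.4; 0.45 -0.078 0.1615 0.098 -17.4"
}}

```text
time: 31.5
tcp_pos: [0.468, 0.4309, 0.1003]
orientation: [[-1.0, 0.002, -0.001], [0.002, 1.0, -0.001], [0.001, -0.001, -1.0]]
ft_force: [-0.1, 0.1, 0.3]
grip_width: 0.448
finger_force: 0.0
```

Call:
{"method": "arm_command", "body": {
  "deltas": "0.45 0 0 0 0; 0.45 0 0 0.03 0"
}}

```text
time: 31.75
tcp_pos: [0.4687, 0.4327, 0.073]
orientation: [[-1.0, 0.002, 0.004], [0.002, 1.0, 0.003], [-0.004, 0.003, -1.0]]
ft_force: [0.3, 0.6, -0.1]
grip_width: 0.451
finger_force: 0.0
```

```bash
python3 -c "
from h import *
goal(.465,.435,.025,90)"
```

```text
delta [0.0039 0.0022 0.0479] phi now 89.9 spin -0.02 q6 -0.93 t 31.75
```

Call:
{"method": "arm_command", "body": {
  "deltas": "0.45 0.002 0.001 0.02 0; 0.45 0.002 0.001 0.04 0; 0.45 0.002 0.001 0.046 0; 0.45 0.002 0.001 0.046 0; 0.05 0.002 0.001 0.046 0; 0.05 0.002 0.001 0.046 0; 0.05 0.002 0.001 0.046 0; 0.05 0.002 0.001 0.046 0; 0.05 0.002 0.001 0.046 0",
  "force": 30
}}

```text
time: 32.88
tcp_pos: [0.4661, 0.4331, 0.0255]
orientation: [[-1.0, 0.0, 0.0], [0.0, 1.0, 0.0], [-0.0, 0.0, -1.0]]
ft_force: [0.0, 0.3, 2.7]
grip_width: 0.118
finger_force: 30.0
```

Call:
{"method": "arm_command", "body": {
  "deltas": "0.05 0 0 -0.03 0; 0.05 0 0 -0.06 0; 0.05 0 0 -0.1 0; 0.05 0 0 -0.12 0; 0.05 0 0 -0.12 0"
}}

```text
time: 33.5
tcp_pos: [0.4662, 0.4332, 0.1465]
orientation: [[-1.0, 0.0, 0.002], [0.0, 1.0, 0.001], [-0.002, 0.001, -1.0]]
ft_force: [-0.1, 0.3, -2.0]
grip_width: 0.116
finger_force: 30.0
```

```bash
python3 -c "
from h import *
goal(.615,.385,.145,90)"
```

```text
delta [-0.1487 -0.0482  0.0017] phi now 90.0 spin -0.00 q6 -0.93 t 33.5
```

Call:
{"method": "arm_command", "body": {
  "deltas": "0.05 -0.04 -0.015 0 0; 0.05 -0.08 -0.03 0 0; 0.05 -0.12 -0.045 0 0; 0.05 -0.149 -0.056 0 0; 0.05 -0.149 -0.056 0 0; 0.05 -0.149 -0.056 0.04 0; 0.05 -0.149 -0.056 0.08 0; 0.05 -0.149 -0.056 0.105 0; 0.05 -0.149 -0.056 0.105 0"
}}

```text
time: 34.62
tcp_pos: [0.6128, 0.3768, 0.0374]
orientation: [[-1.0, -0.001, -0.005], [-0.001, 1.0, -0.002], [0.005, -0.002, -1.0]]
ft_force: [-0.0, 0.5, -0.7]
grip_width: 0.112
finger_force: 30.0
```

Call:
{"method": "arm_command", "body": {
  "deltas": "0.3 0 0 0 0; 0.3 0 0 0 0; 0.3 0 0 0 0; 0.3 0 0 -0.04 0; 0.3 0 0 -0.08 0; 0.3 0 0 -0.105 0; 0.3 0 0 -0.105 0"
}}

```text
time: 35.5
tcp_pos: [0.6157, 0.3773, 0.148]
orientation: [[-1.0, 0.0, 0.004], [0.0, 1.0, 0.002], [-0.004, 0.002, -1.0]]
ft_force: [0.7, -1.3, 0.0]
grip_width: 0.299
finger_force: 0.0
```

```bash
python3 -c "
from h import *
goal(.465,.3485,.145,90); s=cam('scene')
i=s['image'][120:230,230:350]; cv2.imwrite('pics/b1.png',cv2.resize(i[...,::-1],None,fx=5,fy=5,interpolation=cv2.INTER_CUBIC))"
```

```text
delta [ 0.1507 -0.0289  0.0023] phi now 90.0 spin -0.00 q6 -1.11 t 35.5
```

View pics/b1.png

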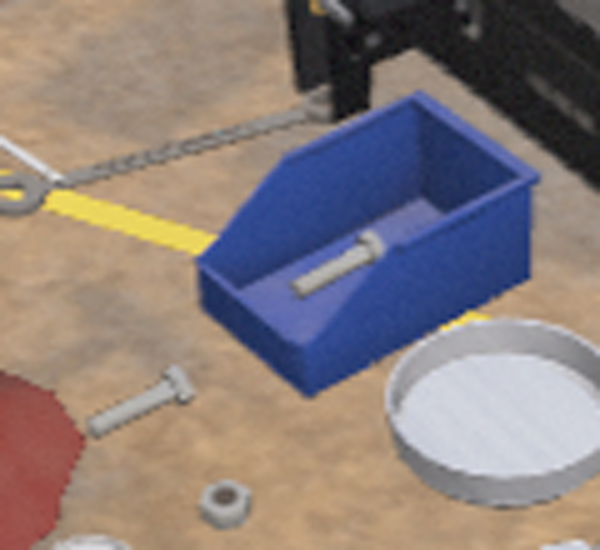

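The first bolt lies flat in the bin at (340,265); the second is at (140,405), and a nut is at (225,503).

Call:
{"method": "arm_command", "body": {
  "deltas": "0.45 0.04 -0.007 0 0.6; 0.45 0.08 -0.014 0 0.6; 0.45 0.12 -0.021 0 0.6; 0.45 0.15 -0.0285 0 0.6; 0.45 0.15 -0.0285 0 0.6; 0.45 0.15 -0.0285 0.04 0.6; 0.45 0.15 -0.0285 0.08 0.6; 0.45 0.15 -0.0285 0.11 0.6; 0.45 0.15 -0.0285 0.12 0.6; 0.45 0.15 -0.0285 0.12 0.6"
}}

```text
time: 36.8
tcp_pos: [0.4653, 0.3485, 0.0248]
orientation: [[-0.999, 0.053, -0.001], [0.053, 0.999, -0.0], [0.001, -0.0, -1.0]]
ft_force: [-0.2, -0.4, 0.7]
grip_width: 0.452
finger_force: 0.0
```

Call:
{"method": "arm_command", "body": {
  "deltas": "0.45 0 0 0 0; 0.05 0 0 0 0; 0.05 0 0 0 0; 0.05 0 0 0 0; 0.05 0 0 0 0; 0.05 0 0 0 0"
}}

```text
time: 37.55
tcp_pos: [0.465, 0.3485, 0.0253]
orientation: [[-0.999, 0.053, 0.0], [0.053, 0.999, 0.0], [-0.0, 0.0, -1.0]]
ft_force: [0.0, 1.1, 2.6]
grip_width: 0.119
finger_force: 30.0
```

Call:
{"method": "arm_command", "body": {
  "deltas": "0.05 0 0 -0.03 0; 0.05 0 0 -0.06 0; 0.05 0 0 -0.1 0; 0.05 0 0 -0.12 0; 0.05 0 0 -0.12 0"
}}

```text
time: 38.17
tcp_pos: [0.4653, 0.3487, 0.1464]
orientation: [[-0.999, 0.052, 0.002], [0.052, 0.999, 0.001], [-0.002, 0.001, -1.0]]
ft_force: [-0.5, 0.5, -0.7]
grip_width: 0.114
finger_force: 30.0
```

```bash
python3 -c "
from h import *
goal(.63,.342,.145,94)"
```

```text
delta [-0.1648  0.0019  0.0017] phi now 87.0 spin -1.40 q6 -0.99 t 38.17
```

Call:
{"method": "arm_command", "body": {
  "deltas": "0.05 -0.04 0 0 0; 0.05 -0.08 0 0 -0.7; 0.05 -0.12 -0.001 0 -1.4; 0.05 -0.165 -0.001 0 -1.4; 0.05 -0.165 -0.001 0 -1.4; 0.05 -0.165 -0.001 0.04 -1.4; 0.05 -0.165 -0.001 0.08 -1.4; 0.05 -0.165 -0.001 0.1 -1.4; 0.05 -0.165 -0.001 0.1 -1.4"
}}

```text
time: 39.3
tcp_pos: [0.6287, 0.3387, 0.0436]
orientation: [[-0.998, -0.07, -0.003], [-0.07, 0.998, -0.001], [0.003, -0.001, -1.0]]
ft_force: [-0.1, 0.3, -1.1]
grip_width: 0.115
finger_force: 30.0
```

Call:
{"method": "arm_command", "body": {
  "deltas": "0.22 0 0 0 0; 0.22 0 0 0 0; 0.22 0 0 0 0; 0.22 0 0 -0.04 0; 0.22 0 0 -0.08 0; 0.22 0 0 -0.1 0; 0.22 0 0 -0.1 0"
}}

```text
time: 40.17
tcp_pos: [0.63, 0.3389, 0.1465]
orientation: [[-0.998, -0.07, 0.002], [-0.07, 0.998, 0.001], [-0.002, 0.001, -1.0]]
ft_force: [-0.2, 0.3, -0.4]
grip_width: 0.217
finger_force: 0.0
```

```bash
python3 look.py 2; python3 -c "
from h import *
goal(.4648,.26,.1,82.6)"
```

```text
A 216 5.5 0.0748
B 220 5.8 0.0744
C 223 7.4 0.0744
D 212 5.4 0.0746
top 105 rect [450.  182.2] [23.6 24.2] 1.2 ztop 0.0134
scene 60 rect [426.7 368. ] [13.  62.8] 0.8 ztop 0.0179
scene 71 rect [464.2 257.7] [25.7 23.1] 46.2 ztop 0.0146
scene 83 rect [449.6 180.8] [25.6 24.2] 81.7 ztop 0.0141
delta [ 0.1694 -0.0669  0.0442] phi now 94.0 spin 2.28 q6 -1.24 t 40.27
```

Call:
{"method": "arm_command", "body": {
  "deltas": "0.42 0.04 -0.016 0 0.5; 0.42 0.08 -0.032 0 1; 0.42 0.12 -0.048 0 1.7; 0.42 0.1694 -0.067 0 2.3; 0.42 0.1694 -0.067 0 2.3; 0.42 0.1694 -0.067 0.04 2.3; 0.42 0.1694 -0.067 0.08 2.3; 0.42 0.1694 -0.067 0.11 2.3; 0.42 0.1694 -0.067 0.121 2.3; 0.42 0.1694 -0.067 0.121 2.3"
}}

```text
time: 41.52
tcp_pos: [0.4654, 0.2602, 0.0237]
orientation: [[-0.991, 0.131, -0.001], [0.131, 0.991, -0.0], [0.001, -0.0, -1.0]]
ft_force: [-0.1, -0.1, 0.2]
grip_width: 0.42
finger_force: 0.0
```

Call:
{"method": "arm_command", "body": {
  "deltas": "0.42 0 0 0 0; 0.18 0 0 0 0; 0.18 0 0 0 0; 0.18 0 0 0 0; 0.18 0 0 0 0; 0.18 0 0 0 0"
}}

```text
time: 42.28
tcp_pos: [0.4654, 0.2602, 0.0244]
orientation: [[-0.991, 0.131, 0.0], [0.131, 0.991, 0.0], [-0.0, 0.0, -1.0]]
ft_force: [-0.9, -0.2, 4.5]
grip_width: 0.245
finger_force: 30.0
```

Call:
{"method": "arm_command", "body": {
  "deltas": "0.18 0 0 -0.03 0; 0.18 0 0 -0.06 0; 0.18 0 0 -0.08 0; 0.18 0 0 -0.08 0"
}}

```text
time: 42.78
tcp_pos: [0.4657, 0.2604, 0.1052]
orientation: [[-0.991, 0.131, 0.002], [0.131, 0.991, 0.001], [-0.002, 0.001, -1.0]]
ft_force: [0.7, 0.6, -0.7]
grip_width: 0.245
finger_force: 30.0
```

```bash
python3 -c "
from h import *
goal(.6136,.2365,.1,90)"
```

```text
delta [-0.1497 -0.0044  0.0055] phi now 82.5 spin -1.50 q6 -1.05 t 42.77
```

Call:
{"method": "arm_command", "body": {
  "deltas": "0.18 -0.04 -0.001 0 0; 0.18 -0.08 -0.002 0 0; 0.18 -0.12 -0.003 0 0; 0.18 -0.15 -0.0045 0 0; 0.18 -0.15 -0.0045 0 0; 0.18 -0.15 -0.0045 0.03 0; 0.18 -0.15 -0.0045 0.06 0; 0.18 -0.15 -0.0045 0.066 0; 0.18 -0.15 -0.0045 0.066 0"
}}

```text
time: 43.9
tcp_pos: [0.613, 0.2363, 0.0381]
orientation: [[-0.991, 0.13, -0.001], [0.13, 0.991, -0.0], [0.001, -0.0, -1.0]]
ft_force: [-0.5, 0.1, 0.2]
grip_width: 0.247
finger_force: 30.0
```

Call:
{"method": "arm_command", "body": {
  "deltas": "0.35 0 0 0 0; 0.35 0 0 0 0; 0.35 0 0 0 0; 0.35 0 0 -0.04 0; 0.35 0 0 -0.08 0; 0.35 0 0 -0.08 0"
}}

```text
time: 44.65
tcp_pos: [0.6147, 0.2365, 0.1216]
orientation: [[-0.991, 0.131, 0.005], [0.131, 0.991, 0.002], [-0.005, 0.002, -1.0]]
ft_force: [-0.3, 0.1, -0.5]
grip_width: 0.351
finger_force: 0.0
```

```bash
python3 look.py 3; python3 -c "
from h import *
goal(.4498,.1812,.1,69); s=cam('scene')
i=s['image'][150:260,230:390]; cv2.imwrite('pics/n1.png',cv2.resize(i[...,::-1],None,fx=4,fy=4,interpolation=cv2.INTER_CUBIC))"
```

```text
A 214 4.8 0.0746
B 222 7.0 0.0746
C 225 5.9 0.0745
D 215 5.3 0.0746
top 152 rect [427.1 369. ] [69.6 12.7] 88.8 ztop 0.0163
scene 61 rect [426.8 367.6] [13.1 70.1] 0.2 ztop 0.0172
scene 81 rect [433.  225.5] [24.  27.1] 7.0 ztop 0.0139
delta [ 0.1549 -0.0758  0.0182] phi now 82.5 spin 2.70 q6 -1.17 t 44.75
```

View pics/n1.png

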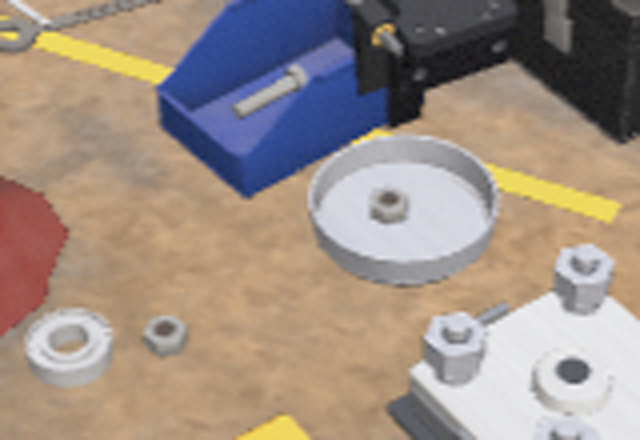

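The scene crop shows one nut in the dish at (388,205), but the second nut was knocked aside and now lies beside the bearing at (165,335). I'll measure it again.

```bash
python3 -c "
from h import *
s=cam('scene')
q=blob(s['P'],.008,.03,.433,.2255,.022); b=hexfit(q,.012)
w=np.array([i[2] for i in b]); a=2*np.pi*np.array([i[1] for i in b])/60
print(len(q),np.degrees(np.angle(-(w*np.exp(1j*a)).sum()))/6%60,abs((w*np.exp(1j*a)).mean())*2000,[np.round(i[3:],4) for i in b[::10]])
q=blob(s['P'],.008,.03,.380,.250,.03);print((q.min(0)+q.max(0))/2,q[:,0].max())
goal(.433,.2265,.1,65)
"
```

```text
67 28.135619635801902 0.10911689568288295 [array([0.433 , 0.2251]), array([0.4329, 0.2251]), array([0.4327, 0.2248])]
[0.379454   0.25068175 0.01372282] 0.40486767657248696
delta [ 0.1771 -0.0329  0.0175] phi now 82.5 spin 3.50 q6 -1.17 t 44.85
```

Call:
{"method": "arm_command", "body": {
  "deltas": "0.42 0.04 -0.008 0 0; 0.42 0.09 -0.017 0 0; 0.42 0.14 -0.026 0 0; 0.42 0.177 -0.033 0 0; 0.42 0.177 -0.033 0 0; 0.42 0.177 -0.033 0.03 0; 0.42 0.177 -0.033 0.07 0; 0.42 0.177 -0.033 0.09 0; 0.42 0.177 -0.033 0.093 0; 0.42 0.177 -0.033 0.093 0"
}}

```text
time: 46.1
tcp_pos: [0.4342, 0.2266, 0.0252]
orientation: [[-0.991, 0.131, -0.0], [0.131, 0.991, 0.0], [0.0, 0.0, -1.0]]
ft_force: [0.3, 0.4, -0.1]
grip_width: 0.422
finger_force: 0.0
```

Call:
{"method": "arm_command", "body": {
  "deltas": "0.42 0 0 0 0; 0.18 0 0 0 0; 0.18 0 0 0 0; 0.18 0 0 0 0; 0.18 0 0 0 0; 0.18 0 0 0 0"
}}

```text
time: 46.85
tcp_pos: [0.4338, 0.2266, 0.0256]
orientation: [[-0.991, 0.131, 0.001], [0.131, 0.991, 0.0], [-0.001, 0.0, -1.0]]
ft_force: [-1.5, -0.1, 7.2]
grip_width: 0.254
finger_force: 30.0
```

Call:
{"method": "arm_command", "body": {
  "deltas": "0.18 0 0 -0.03 0; 0.18 0 0 -0.06 0; 0.18 0 0 -0.08 0; 0.18 0 0 -0.08 0"
}}

```text
time: 47.35
tcp_pos: [0.4341, 0.2268, 0.1062]
orientation: [[-0.991, 0.131, 0.002], [0.131, 0.991, 0.001], [-0.002, 0.001, -1.0]]
ft_force: [-0.4, -0.2, -0.6]
grip_width: 0.257
finger_force: 30.0
```

```bash
python3 -c "
from h import *
goal(.6136,.206,.1,82.5)"
```

```text
delta [-0.1807  0.0029  0.0066] phi now 82.5 spin -0.00 q6 -1.09 t 47.35
```

Call:
{"method": "arm_command", "body": {
  "deltas": "0.18 -0.04 0.0025 0 0; 0.18 -0.08 0.005 0 0; 0.18 -0.12 0.0075 0 0; 0.18 -0.154 0.0095 0 0; 0.18 -0.154 0.0095 0 0; 0.18 -0.154 0.0095 0.03 0; 0.18 -0.154 0.0095 0.055 0; 0.18 -0.154 0.0095 0.063 0; 0.18 -0.154 0.0095 0.063 0"
}}

```text
time: 48.48
tcp_pos: [0.587, 0.2159, 0.0418]
orientation: [[-0.991, 0.13, -0.001], [0.13, 0.991, -0.0], [0.001, -0.0, -1.0]]
ft_force: [0.4, 0.6, 0.1]
grip_width: 0.251
finger_force: 30.0
```

Call:
{"method": "arm_command", "body": {
  "deltas": "0.33 0 0 0 0; 0.33 0 0 0 0; 0.33 0 0 0 0; 0.33 0 0 -0.05 0; 0.33 0 0 -0.1 0; 0.33 0 0 -0.15 0; 0.33 0 0 -0.15 0"
}}

```text
time: 49.35
tcp_pos: [0.5888, 0.2162, 0.1964]
orientation: [[-0.991, 0.131, 0.007], [0.131, 0.991, 0.002], [-0.007, 0.003, -1.0]]
ft_force: [0.7, 0.3, -0.0]
grip_width: 0.332
finger_force: 0.0
```

Call:
{"method": "arm_command", "body": {
  "deltas": "0.33 0.05 0.03 0 0; 0.33 0.1 0.06 0 0; 0.33 0.15 0.09 0 0; 0.33 0.2 0.12 0 0; 0.33 0.2 0.17 0 0; 0.33 0.2 0.22 0 0; 0.33 0.2 0.27 0 0; 0.33 0.2 0.27 0 0; 0.33 0.2 0.27 0 0"
}}

```text
time: 50.48
tcp_pos: [0.4241, 0.509, 0.1911]
orientation: [[-0.991, 0.13, -0.001], [0.13, 0.991, -0.001], [0.001, -0.002, -1.0]]
ft_force: [-0.3, 0.1, 0.4]
grip_width: 0.328
finger_force: 0.0
```

```bash
python3 look.py 4; python3 -c "
from h import *
i=cv2.imread('pics/L4.png')[110:310,190:450]; cv2.imwrite('pics/f1.png',cv2.resize(i,None,fx=3,fy=3,interpolation=cv2.INTER_CUBIC))
c=cam('top')['P']; q=blob(c,.008,.03,.380,.25,.03);print((q.min(0)+q.max(0))/2,get_obs()['time'])"
```

```text
A 214 4.7 0.0746
B 220 6.7 0.075
C 221 6.7 0.0744
D 215 1.0 0.0745
top 148 rect [426.3 368.8] [69.3 11. ] 88.5 ztop 0.0172
scene 58 rect [426.1 369.3] [70.  11.7] 89.9 ztop 0.0182
[0.38059741 0.25113979 0.01388536] 50.625
```

View pics/f1.png

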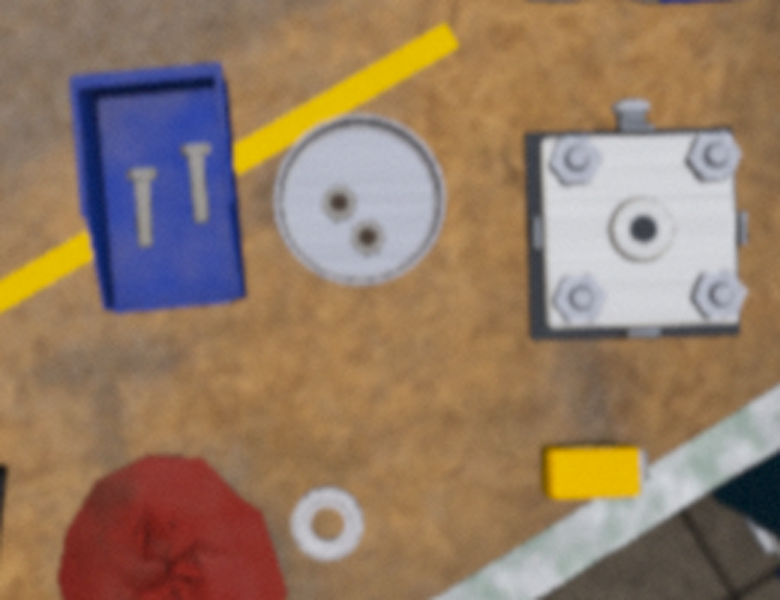

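Both bolts lie in the bin at (143,205) and (198,182), and both nuts are in the dish at (340,202) and (368,237). The bearing at (327,523) has not moved, and the four cover nuts are equally low. Handing in.

```bash
python3 -c "
from cell import *
print(hand_in())"
```

```text
the job is handed in; nothing more can be done
None
```

I handed the job in at about 51 s of the 192 s allowed, but `hand_in()` gave no verdict. In the last images all four cover nuts measured fully home and level (tightened A, C, B, D in two rounds), both loose nuts are in the dish (one had been knocked aside and was found again), both bolts are in the bin, and the bearing and tools are where they were.

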